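Unstack the weld-neck flanges onto their line-up mandrels

TASK

Get the four flanges ready for welding their pipes on: take the stack apart from the top and set each flange, neck up, over the line-up mandrel made for its bore, the smallest flange on the thinnest spigot up to the largest on the thickest, so that all four lie flat and fully home on the mandrel seats. Lower them on, do not drop them, and do not topple any flange.

Things in the scene. Friction and masses are not known exactly. Their poses are not given: they have to be found in the camera images.
- flange_80: smallest of four bare metal weld-neck pipe flanges, neck up; starts on top of the stack. Disc 80 mm across, 12 mm thick, four bolt holes; round neck 24 mm across (grip it from above), top 34 mm above the underside; straight 18 mm bore right through. Origin: centre of the underside, z up along the bore. Each flange rests on the neck of the one below.
- flange_100: second smallest of four bare metal weld-neck pipe flanges, neck up; starts third from the bottom, just under the 80 mm one. Disc 100 mm across, 13 mm thick, four bolt holes; round neck 34 mm across (grip it from above), top 36 mm above the underside; straight 28 mm bore right through. Origin: centre of the underside, z up along the bore. Each flange rests on the neck of the one below.
- flange_120: second largest of four bare metal weld-neck pipe flanges, neck up; starts second from the bottom. Disc 120 mm across, 14 mm thick, four bolt holes; round neck 43 mm across (grip it from above), top 38 mm above the underside; straight 36 mm bore right through. Origin: centre of the underside, z up along the bore. Each flange rests on the neck of the one below.
- flange_140: largest of four bare metal weld-neck pipe flanges, neck up; starts at the bottom of the stack, on the table. Disc 140 mm across, 15 mm thick, four bolt holes; round neck 60 mm across (grip it from above), top 40 mm above the underside; straight 52 mm bore right through. Origin: centre of the underside, z up along the bore. Each flange rests on the neck of the one below.
- mandrel_80: line-up mandrel for the 80 mm flange, fixed to the table: square base 76 mm with a round seat, seat top 18 mm above the table; upright spigot 14.5 mm in diameter, straight up to 54 mm above the table, then tapering to a blunt 5 mm nose at 72 mm. Origin: centre of the base's underside, z up. Its flange is home when its underside lies on the seat.
- mandrel_100: line-up mandrel for the 100 mm flange, fixed to the table: square base 88 mm with a round seat, seat top 18 mm above the table; upright spigot 24 mm in diameter, straight up to 56 mm above the table, then tapering to a blunt 5 mm nose at 74 mm. Origin: centre of the base's underside, z up. Its flange is home when its underside lies on the seat.
- mandrel_120: line-up mandrel for the 120 mm flange, fixed to the table: square base 104 mm with a round seat, seat top 18 mm above the table; upright spigot 32 mm in diameter, straight up to 58 mm above the table, then tapering to a blunt 6 mm nose at 76 mm. Origin: centre of the base's underside, z up. Its flange is home when its underside lies on the seat.
- mandrel_140: line-up mandrel for the 140 mm flange, fixed to the table: square base 120 mm with a round seat, seat top 18 mm above the table; upright spigot 47 mm in diameter, straight up to 60 mm above the table, then tapering to a blunt 21 mm nose at 78 mm. Origin: centre of the base's underside, z up. Its flange is home when its underside lies on the seat.
Mind the look-alikes: they are no part of the job. Leave any turquoise look-alike of the flange_100 alone.

How it is judged:
By the outcome, as a careful person would: the job done as asked, in the order asked, and still so for the second after the job is handed in, with the robot touching nothing.
It also fails if it takes over 96 s, if anything falls off the work surface, if the arm or the gripper's body presses on something with over 40 N, if the wrist force passes 120 N, or if a joint passes its speed limit or range.

ROBOT

A 7-joint arm with a two-finger parallel gripper is mounted at the origin on a cart in front of the work surface, level with it; the furniture and walls round the work are solid. World frame = base frame: x ahead of the robot, y to its left, z up, the work surface at z = 0. Lengths are in m, angles in rad, forces in N, time in s.
With the tool pointing down it reaches from about 0.425 to 0.975 m from the base axis. Payload 16.7 kg.
Tool frame: the origin (TCP) lies between the finger pads; the fingertips stand 11 mm ahead of it and the grasp point (between the pads) lies 8 mm behind it; z points along the fingers, y is the line along which they close (so a half turn about z gives the same grasp; the last joint's range is limited). The gripper opens to 85 mm and grips with 20 to 120 N. Pads are 22 mm wide; open, the fingers measure 114 mm over their backs; the gripper's body (76 mm by 85 mm) begins 54 mm behind the grasp point. The pads swing forward as they close: fully open they stand 13 mm farther back than shut.
Start: joints at [-1.321, 0.426, 0.074, 1.606, -0.034, 1.111, -0.067], TCP at [0.262, 0.622, 0.242] pointing down, gripper open.
Joint ranges: [-2.85, 2.85], [-0.5, 2.14], [-1.23, 1.37], [0.21, 2.46], [-1.02, 4.16], [0.16, 2.05], [-2.73, 2.73]. Speed limits (rad/s): [1.89, 1.89, 2.39, 2.39, 3.01, 3.01, 3.01].

INTERFACE

Orientations are given as a unit quaternion [w, x, y, z].
In Python, from plant import env, read_camera, camera_info gives the robot as it stands. The module is installed in compiled form; this text tells all that it offers.
- The arm moves only by the shell command python3 -m pendant 'ROWS'. ROWS is 1 to 12 rows, parted by semicolons, with the numbers parted by spaces; each row has 5 numbers: dx, dy, dz in parts of the range, where 1.0 means 60 cm, then a turn about the tool's z in parts of the range, where 1.0 means 2 rad, then the opening from 0.0 (shut) to 1.0 (fully open); each row is the pose to reach, as a shift and turn from the pose commanded when the command began, along the tool's axes at that moment; what a row does not reach only later rows make up. A row lasts 1/12 s, in which the tool goes at most 0.0417 m and 0.125 rad, less where a joint would pass 70% of its speed; a pose out of reach is approached as far as the arm can. The fingers move at their own pace and stop on an object; the grip force is fixed at half the most. Time passes only in rows, so rows that do not move let the fingers close. It prints the time, the measured TCP pose, the force, the opening and the grip force at its end. Input that does not fit is refused with a message, and nothing moves.
- env.observe(): the state, without advancing time (a new reading comes with each control period).
- read_camera(name): name is "scene" or "top"; returns the picture (420x560x3 uint8, red, green, blue); there is no depth.
- camera_info(name): a dict with "mtx" (3x3 intrinsics, pixels), "T" (4x4, takes a point from camera to world coordinates). Camera axes: x right, y down, z forward; pixel columns grow to the right and rows downward; lengths in m; the calibration is good to about 2 mm. A picture is of the moment at which its call begins. camera_info takes no time and is no camera call.
- env.hand_in(): hands the job in; it is judged then, once.
The state is a dict: "time": time; "joints": joint angles; "qvel": joint speeds; "tau": joint torques, N m; "tool_pos": TCP position; "ee_rot": TCP orientation; "wrist_force": force on the tool from outside, world axes, zero at the start; "moment": the same for the moment, N m; "finger_gap": opening from 0.0 (shut) to 1.0 (fully open); "gripper_force": force on a finger pad.
Only numpy, scipy, OpenCV 4.12 (cv2) and the standard library are available. Lean on these libraries where they do the work, as an engineer would, in place of code of your own. Each camera call takes 0.05 s, during which the arm holds its last target. There are 200 camera calls.

## Working session

There is one attempt and no reset: what is moved stays moved. The work goes in short steps, Python scripts to look and compute and a shell command to move; the robot and the scene stay as the last step left them, time stands still between calls to the robot, and variables do not carry over. Pictures are saved under pics/ and viewed, at most 14 in all, crops included, and the job is handed in when it is done.

```bash
mkdir -p pics
python3 - <<'E'
from plant import env, read_camera, camera_info
import cv2,numpy as np
for n in("scene","top"):
    im=read_camera(n); cv2.imwrite(f"pics/{n}0.png",im[:,:,::-1]); np.save(f"pics/{n}0.npy",im)
    c=camera_info(n); print(n,np.round(c["mtx"],1).tolist(),np.round(c["T"],4).tolist())
o=env.observe(); print({k:np.round(v,3).tolist() for k,v in o.items()})
E
```

```text
scene [[428.1, 0.0, 274.7], [0.0, 428.1, 216.9], [0.0, 0.0, 1.0]] [[-0.8571, -0.2355, 0.4581, 0.1355], [-0.515, 0.3754, -0.7706, 0.6072], [0.0095, -0.8964, -0.4431, 0.4856], [0.0, 0.0, 0.0, 1.0]]
top [[474.3, 0.0, 282.3], [0.0, 474.3, 207.9], [0.0, 0.0, 1.0]] [[-0.0147, -0.9958, 0.0906, 0.4298], [-0.9997, 0.0166, 0.0201, -0.059], [-0.0216, -0.0902, -0.9957, 1.1238], [0.0, 0.0, 0.0, 1.0]]
{'time': 0.1, 'joints': [-1.321, 0.427, 0.074, 1.607, -0.034, 1.111, -0.067], 'qvel': [0.001, 0.0, 0.0, -0.003, 0.001, -0.001, 0.001], 'tau': [0.009, -95.153, 3.772, -46.44, 0.02, 0.007, -0.0], 'tool_pos': [0.262, 0.622, 0.242], 'ee_rot': [-0.0, 0.198, 0.98, -0.001], 'wrist_force': [0.15, 0.266, -0.244], 'moment': [-0.029, -0.037, 0.035], 'gripper_force': 0.0, 'finger_gap': 0.999}
```

View pics/top0.png

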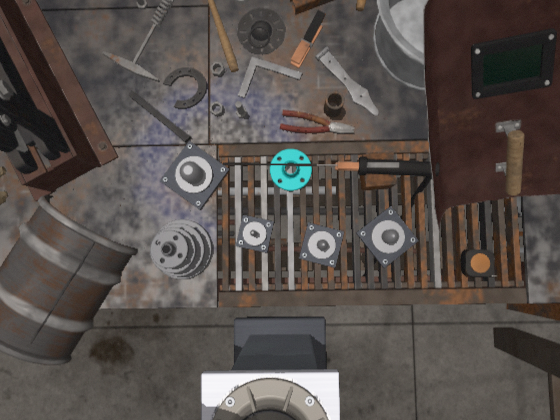

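View pics/scene0.png

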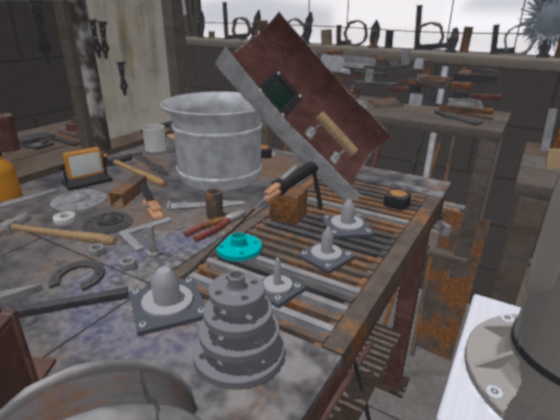

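Top view: mandrel_140 is at (193,174), mandrel_80 at (254,234), mandrel_100 at (321,245), mandrel_120 at (388,237) and the stack near (175,249). The turquoise look-alike at (291,170) is to be left alone. Next I'll zoom in on these.

```bash
cat > h.py <<'E'
import cv2,numpy as np
from plant import env, read_camera, camera_info
def grab(n): return read_camera(n)
def ray(n,u,v,z):
    c=camera_info(n);T=np.array(c["T"]);d=T[:3,:3]@np.linalg.solve(np.array(c["mtx"]),[u,v,1]);o=T[:3,3]
    return (o+d*(z-o[2])/d[2])[:2]
def proj(n,p):
    c=camera_info(n);T=np.array(c["T"]);q=np.array(c["mtx"])@(T[:3,:3].T@(np.array(p)-T[:3,3]));return q[:2]/q[2]
def blob(im,n,u,v,r,z,lo,hi=256,pick=None):
    "fit ellipse to hull of brightness blob nearest (u,v); returns world centre, diameter(mm)"
    g=cv2.cvtColor(im,cv2.COLOR_RGB2GRAY);s=4
    x0,y0=int(u-r),int(v-r)
    c=cv2.resize(g[y0:y0+2*r,x0:x0+2*r],None,fx=s,fy=s,interpolation=cv2.INTER_CUBIC)
    m=((c>=lo)&(c<hi)).astype(np.uint8)
    cs,_=cv2.findContours(m,cv2.RETR_EXTERNAL,cv2.CHAIN_APPROX_NONE)
    k=max(cs,key=cv2.contourArea);e=cv2.fitEllipse(cv2.convexHull(k))
    cu,cv_=(e[0][0]+.5)/s-.5+x0,(e[0][1]+.5)/s-.5+y0
    a=ray(n,cu,cv_,z);b=ray(n,cu+e[1][0]/s,cv_,z);d=ray(n,cu+e[1][1]/s,cv_,z)
    return (cu,cv_),a,np.linalg.norm(b-a)*1e3,np.linalg.norm(d-a)*1e3
E
python3 - <<'E'
from h import *
im=np.load("pics/top0.npy")
for nm,u,v,r in(("80",254,234,14),("100",321,245,17),("120",388,237,20),("140",193,174,25)):
    for lo in(120,140,160):
        p,a,d1,d2=blob(im,"top",u,v,r,.018,lo);print(nm,lo,np.round(p,1),np.round(a,4),round(d1,1),round(d2,1))
def cr(im,u,v,r): return cv2.resize(im[v-r:v+r,u-r:u+r],(260,260),interpolation=cv2.INTER_CUBIC)
t=np.hstack([cr(im,254,234,25),cr(im,321,245,25),cr(im,388,237,32)])
b=np.hstack([cr(im,193,174,35),cr(im,178,249,36),cr(np.load("pics/scene0.npy"),240,310,60)])
cv2.imwrite("pics/crops.png",np.vstack([t,b])[:,:,::-1])
E
```

```text
80 120 [254. 233.] [0.4727 0.0304] 56.4 57.4
80 140 [254. 233.] [0.4727 0.0303] 55.3 55.9
80 160 [254.1 233.1] [0.4726 0.0302] 54.1 54.9
100 120 [321.3 244.5] [ 0.4437 -0.1259] 65.4 66.1
100 140 [321.3 244.4] [ 0.4438 -0.1259] 64.0 64.9
100 160 [321.3 244.4] [ 0.4439 -0.1259] 62.9 63.4
120 120 [387.8 236.2] [ 0.4604 -0.2802] 76.1 77.7
120 140 [387.8 236.2] [ 0.4604 -0.2802] 74.8 76.4
120 160 [387.8 236.2] [ 0.4604 -0.2801] 73.3 74.9
140 120 [193.1 173.9] [0.6147 0.1734] 87.9 89.9
140 140 [193.1 173.9] [0.6147 0.1733] 86.9 88.6
140 160 [193.2 173.9] [0.6147 0.1731] 85.6 87.5
```

View pics/crops.png

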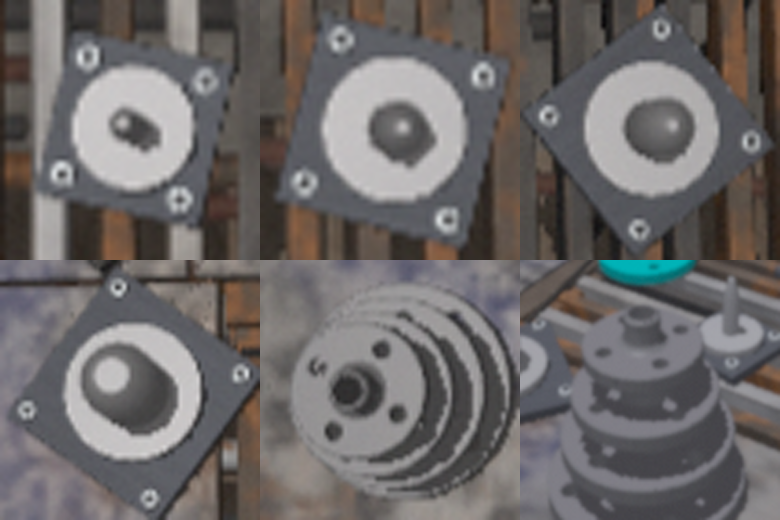

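The seats show up as clean white ellipses, and the stack leans nowhere. Its top disc has four bolt holes centred near (169,249).

```bash
cat >> h.py <<'E'
def to(x,y,z,yaw=None):
    "shift in tool axes from measured TCP to world point; yaw = wanted direction of tool y (closing axis) in world xy"
    from scipy.spatial.transform import Rotation as R
    o=env.observe();q=np.array(o["ee_rot"]);M=R.from_quat(np.r_[q[1:],q[0]]).as_matrix()
    d=M.T@(np.array([x,y,z])-o["tool_pos"]);print("shift",np.round(d,4),"t",round(o["time"],2),"pos",np.round(o["tool_pos"],4),"F",np.round(o["wrist_force"],1),"closing dir deg",round(np.degrees(np.arctan2(M[1,1],M[0,1])),1))
def holes(im,u,v,r,z,zt,lo=95):
    g=cv2.cvtColor(im,cv2.COLOR_RGB2GRAY);s=6;x0,y0=int(u-r),int(v-r)
    c=cv2.resize(g[y0:y0+2*r,x0:x0+2*r],None,fx=s,fy=s,interpolation=cv2.INTER_CUBIC)
    n,_,st,ce=cv2.connectedComponentsWithStats((c<lo).astype(np.uint8))
    for i in range(1,n):
        p=(ce[i]+.5)/s-.5+[x0,y0]
        if 20<st[i,4]<3000: print(st[i,4],np.round(p,2),np.round(ray("top",*p,z),4),np.round(ray("top",*p,zt),4))
E
python3 - <<'E'
from h import *
im=np.load("pics/top0.npy")
holes(im,169,249,20,.126,.148)
to(.44,.22,.25)
print(proj("top",[.26,.62,.24]),ray("top",135,252,.0),ray("top",135,252,.2),ray("scene",195,400,.0),ray("scene",195,400,.2))
E
```

```text
46 [182.99 228.95] [0.4794 0.1719] [0.4784 0.1668]
99 [187.37 231.9 ] [0.4731 0.1625] [0.4721 0.1577]
587 [175.07 237.43] [0.4618 0.1886] [0.4611 0.1831]
193 [156.14 242.48] [0.4518 0.2287] [0.4513 0.2224]
194 [149.25 242.76] [0.4514 0.2433] [0.4509 0.2367]
110 [158.63 242.46] [0.4517 0.2234] [0.4513 0.2172]
165 [149.04 255.72] [0.4242 0.2435] [0.4243 0.2368]
580 [179.52 255.16] [0.4244 0.179 ] [0.4245 0.1737]
619 [161.74 260.03] [0.4147 0.2165] [0.4151 0.2104]
192 [187.27 267.53] [0.3983 0.1625] [0.399  0.1576]
shift [-0.32   -0.3011 -0.008 ] t 0.1 pos [0.262  0.6217 0.2417] F [ 0.1  0.3 -0.2] closing dir deg 67.1
[-72.55516028 348.39226344] [0.43274348 0.31534203] [0.43222062 0.24871931] [0.4386058  0.30580639] [0.31376833 0.4299605 ]
```

The manual's scale: shifts go in shares of 60 cm and turns go in shares of 2 rad. Converting my numbers, -0.225 m / 0.6 = -0.375, -0.12 m / 0.6 = -0.2.

```bash
python3 -m pendant '0 0 -0.0667 0 1;0 0 -0.1333 0 1;0 0 -0.2 0 1;-0.0417 -0.0417 -0.2167 0 1;-0.0833 -0.0833 -0.2167 0 1;-0.125 -0.125 -0.2167 0 1;-0.1667 -0.1667 -0.2167 0 1;-0.2083 -0.2083 -0.2167 0 1;-0.25 -0.25 -0.2167 0 1;-0.2917 -0.2917 -0.2167 0 1;-0.3333 -0.3333 -0.2167 0 1;-0.375 -0.375 -0.2167 0 1'
python3 -m pendant '-0.0417 -0.0417 0 0 1;-0.0833 -0.0833 0 0 1;-0.125 -0.125 0 0 1;-0.1667 -0.155 0 0 1;-0.1667 -0.155 0.0667 0 1;-0.1667 -0.155 0.1333 0 1;-0.1667 -0.155 0.2 0 1;-0.1667 -0.155 0.2 0 1'
python3 -c "
from h import *
to(.4383,.2026,.139)
cv2.imwrite('pics/s1.png',grab('scene')[:,:,::-1])"
```

```text
time: 1.1
tool_pos: [0.3823, 0.3254, 0.3721]
ee_rot: [-0.0, 0.198, 0.98, -0.0]
wrist_force: [0.9, 0.3, 0.5]
finger_gap: 1.002
gripper_force: 0.0
time: 1.77
tool_pos: [0.435, 0.2008, 0.2464]
ee_rot: [-0.003, 0.198, 0.98, -0.004]
wrist_force: [-1.3, -0.2, -1.3]
finger_gap: 0.998
gripper_force: 0.0
shift [-0.0028  0.0038  0.1073] t 1.77 pos [0.435  0.2008 0.2464] F [-1.3 -0.2 -1.3] closing dir deg 67.1
```

View pics/s1.png

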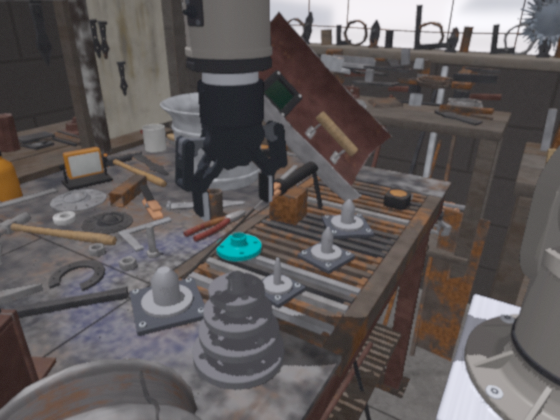

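The gripper hangs over the stack, with its fingers near (195..275,200) and the stack's top neck at (237,277). Path clear; descending to grip.

Scaled: 0.106 m / 0.6 = 0.1767, 0.1 m / 0.6 = 0.1667.

```bash
python3 -m pendant '-0.0033 0.005 0.05 0 0.6;-0.005 0.0067 0.1 0 0.6;-0.005 0.0067 0.1417 0 0.6;-0.005 0.0067 0.1667 0 0.6;-0.005 0.0067 0.1767 0 0.6;-0.005 0.0067 0.1767 0 0.6;-0.005 0.0067 0.1767 0 0.6'
python3 -m pendant '0 0 0 0 0.1;0 0 0 0 0.1;0 0 0 0 0.1;0 0 0 0 0.1;0 0 0 0 0.1;0 0 0 0 0.1'
python3 -c "
from h import *
to(.4383,.2026,.139)
im=grab('scene');cv2.imwrite('pics/s2.png',cv2.resize(im[200:400,130:350],None,fx=3,fy=3)[:,:,::-1])"
```

```text
time: 2.4
tool_pos: [0.4434, 0.206, 0.1481]
ee_rot: [0.001, 0.198, 0.98, 0.001]
wrist_force: [-0.5, -0.2, 0.4]
finger_gap: 0.604
gripper_force: 0.0
time: 2.9
tool_pos: [0.4431, 0.2052, 0.1476]
ee_rot: [0.001, 0.198, 0.98, 0.001]
wrist_force: [-2.1, -4.2, 12.1]
finger_gap: 0.245
gripper_force: 58.2
shift [ 0.0034 -0.0043  0.0086] t 2.9 pos [0.4431 0.2052 0.1476] F [-2.1 -4.2 12.1] closing dir deg 67.1
```

View pics/s2.png

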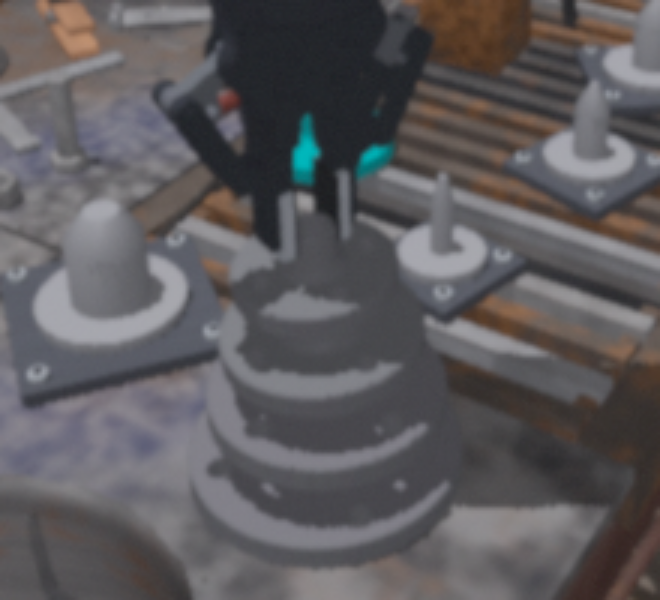

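The fingers have gripped the 80's neck at its upper half. I'll open, lower, turn a quarter and grip again. That centres it both ways.

Scaled: 0.003 m / 0.6 = 0.005, 1.08 rad / 2 = 0.54.

```bash
python3 -m pendant '0 0 0 0 0.6;0 0 0 0 0.6;0.005 0 0 0 0.6;0.005 0 0 0.06 0.6;0.005 0 0 0.12 0.6;0.005 0 0 0.18 0.6;0.005 0 0 0.24 0.6;0.005 0 0 0.3 0.6;0.005 0 0 0.36 0.6;0.005 0 0 0.42 0.6;0.005 0 0 0.48 0.6;0.005 0 0 0.54 0.6'
python3 -m pendant '0 0 0 0.06 0.6;0 0 0 0.12 0.6;0 0 0 0.18 0.6;0 0 0.0067 0.245 0.6;0 0 0.0117 0.245 0.6;0 0 0.0117 0.245 0.6;0 0 0.0117 0.245 0.1;0 0 0.0117 0.245 0.1;0 0 0.0117 0.245 0.1;0 0 0.0117 0.245 0.1;0 0 0.0117 0.245 0.1;0 0 0.0117 0.245 0.1'
python3 -c "
from h import *
to(.4383,.2026,.139)"
```

```text
time: 3.95
tool_pos: [0.4395, 0.2066, 0.1464]
ee_rot: [-0.0, 0.676, 0.737, 0.0]
wrist_force: [-0.1, 0.7, 0.5]
finger_gap: 0.602
gripper_force: 0.0
time: 4.95
tool_pos: [0.4396, 0.2065, 0.1397]
ee_rot: [-0.0, 0.833, 0.554, 0.0]
wrist_force: [-2.7, 0.3, 7.4]
finger_gap: 0.254
gripper_force: 58.4
shift [-0.0042  0.0003  0.0007] t 4.95 pos [0.4396 0.2065 0.1397] F [-2.7  0.3  7.4] closing dir deg -22.7
```

Scaled: -0.15 m / 0.6 = -0.25, 0.13 m / 0.6 = 0.2167.

```bash
python3 -m pendant '0 0 0 0 0.6;0 0 0 0 0.6;0 0 0 0 0.6;0 0 -0.05 0 0.6;0 0 -0.1167 0 0.6;0.05 0 -0.1833 0 0.6;0.1167 0 -0.25 0 0.6;0.1833 0 -0.25 0 0.6;0.2167 0 -0.25 0 0.6;0.2167 0 -0.25 0 0.6'
python3 - <<'E'
from h import *
im=grab("top");np.save("pics/top1.npy",im);cv2.imwrite("pics/top1.png",cv2.resize(im[200:300,110:240],None,fx=6,fy=5)[:,:,::-1])
holes(im,169,249,20,.126,.148)
to(.4396,.2065,.139)
E
```

```text
time: 5.78
tool_pos: [0.4909, 0.3335, 0.29]
ee_rot: [-0.0, 0.831, 0.556, 0.001]
wrist_force: [-1.7, -0.1, -0.7]
finger_gap: 0.603
gripper_force: 0.0
24 [182.95 228.8 ] [0.4798 0.172 ] [0.4787 0.1669]
76 [187.7  232.07] [0.4727 0.1619] [0.4718 0.157 ]
70 [179.34 232.3 ] [0.4725 0.1796] [0.4715 0.1743]
556 [174.76 236.93] [0.4629 0.1893] [0.4621 0.1838]
554 [179.38 254.81] [0.4252 0.1793] [0.4253 0.174 ]
shift [-0.1332  0.0002  0.1501] t 5.83 pos [0.4904 0.3297 0.2891] F [-1.3 -0.8  0.1] closing dir deg -22.6
```

View pics/top1.png

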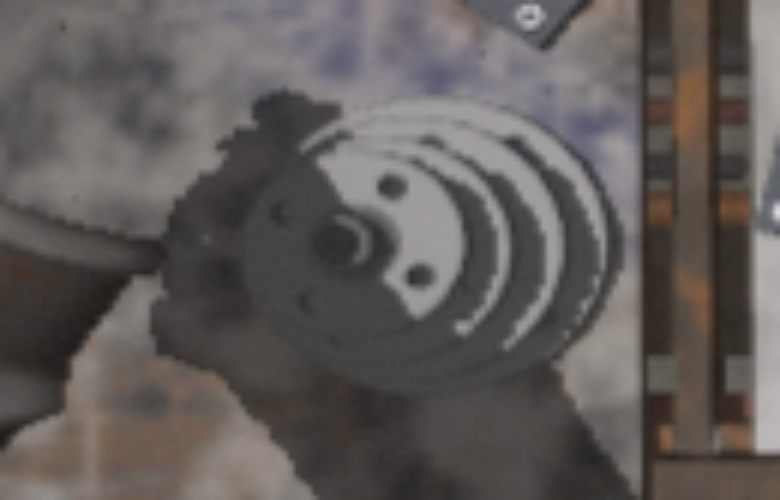

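Measured bias, robot minus camera, is about (+0.6, +3.3) mm; the flange on the stack is centred at (.4396,.2065) in robot coordinates. Re-gripping and carrying it to mandrel_80 at about (.4733,.0336).

Scaled: 0.15 m / 0.6 = 0.25, -0.13 m / 0.6 = -0.2167.

```bash
python3 -m pendant '-0.0667 0 0 0 0.6;-0.1333 0 0 0 0.6;-0.1917 0 0.0333 0 0.6;-0.2167 0 0.0833 0 0.6;-0.2167 0 0.15 0 0.6;-0.2167 0 0.2 0 0.6;-0.2167 0 0.2333 0 0.6;-0.2167 0 0.25 0 0.6;-0.2167 0 0.25 0 0.6;-0.2167 0 0.25 0 0.6'
python3 -m pendant '0 0 0 0 0.1;0 0 0 0 0.1;0 0 0 0 0.1;0 0 0 0 0.1;0 0 0 0 0.1;0 0 0 0 0.1'
python3 -m pendant '0 0 -0.0083 0 0.1;0 0 -0.025 0 0.1;0 0 -0.05 0 0.1;-0.0167 0.0167 -0.05 0 0.1;-0.05 0.0333 -0.05 0 0.1;-0.1 0.0667 -0.05 0 0.1;-0.15 0.1 -0.05 0 0.1;-0.2 0.1333 -0.05 0 0.1;-0.2333 0.155 -0.05 0 0.1;-0.2433 0.1633 -0.05 0 0.1;-0.2433 0.1633 -0.05 0 0.1;-0.2433 0.1633 -0.05 0 0.1'
python3 -m pendant '0 0 0 0 0.1;0 0 0 0 0.1'
python3 - <<'E'
from h import *
to(.4733,.0336,.0437)
im=grab("scene");cv2.imwrite('pics/s3.png',cv2.resize(im[130:330,180:400],None,fx=3,fy=3)[:,:,::-1])
E
```

```text
time: 6.67
tool_pos: [0.4398, 0.206, 0.1398]
ee_rot: [0.0, 0.833, 0.553, -0.0]
wrist_force: [0.8, 0.6, 1.3]
finger_gap: 0.6
gripper_force: 0.0
time: 7.17
tool_pos: [0.4401, 0.2071, 0.1406]
ee_rot: [-0.001, 0.833, 0.553, 0.001]
wrist_force: [-3.8, -0.8, 13.5]
finger_gap: 0.256
gripper_force: 58.2
time: 8.17
tool_pos: [0.4736, 0.0341, 0.1699]
ee_rot: [-0.0, 0.833, 0.553, 0.0]
wrist_force: [-0.5, 1.2, -2.1]
finger_gap: 0.253
gripper_force: 59.0
time: 8.33
tool_pos: [0.4733, 0.0351, 0.1694]
ee_rot: [-0.0, 0.832, 0.554, 0.0]
wrist_force: [-0.3, -0.3, -2.7]
finger_gap: 0.252
gripper_force: 59.0
shift [-0.0014  0.0006  0.1257] t 8.33 pos [0.4733 0.0351 0.1694] F [-0.3 -0.3 -2.7] closing dir deg -22.7
```

View pics/s3.png

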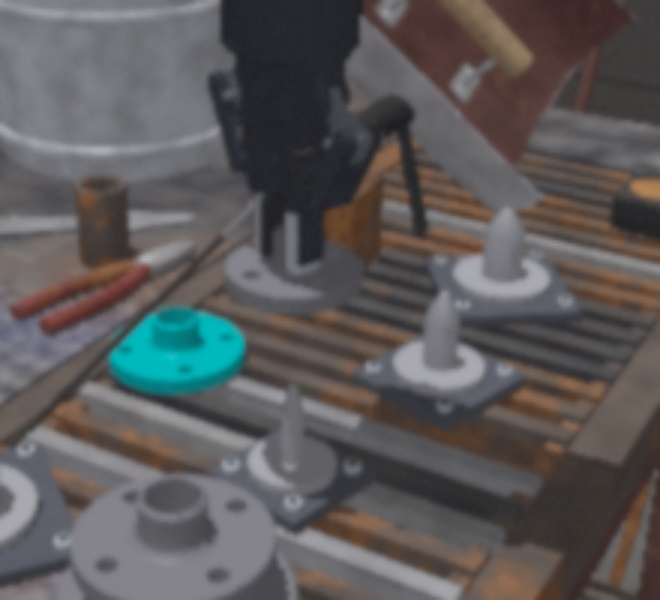

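The 80 flange is held level above mandrel_80. Lowering onto the spigot, then checking force.

Scaled: 0.096 m / 0.6 = 0.16, -0.001 m / 0.6 = -0.0017.

```bash
python3 -m pendant '-0.0017 0 0.05 0 0.1;-0.0017 0 0.0833 0 0.1;-0.0017 0 0.1 0 0.1;-0.0017 0 0.1133 0 0.1;-0.0017 0 0.125 0 0.1;-0.0017 0 0.1367 0 0.1;-0.0017 0 0.1467 0 0.1;-0.0017 0 0.1533 0 0.1;-0.0017 0 0.16 0 0.1;-0.0017 0 0.16 0 0.1'
python3 -c "
from h import *
to(.4733,.0336,.0437)
print(env.observe()['moment'])"
```

```text
time: 9.22
tool_pos: [0.4729, 0.0329, 0.0729]
ee_rot: [-0.0, 0.833, 0.553, -0.0]
wrist_force: [-0.5, 0.5, -2.6]
finger_gap: 0.253
gripper_force: 59.1
shift [0.0008 0.0001 0.0292] t 9.22 pos [0.4729 0.0329 0.0729] F [-0.5  0.5 -2.6] closing dir deg -22.8
[0.01146174 0.001351   0.03393094]
```

No lateral force on the straight section, so it is well centred. Down to the seat.

```bash
python3 -m pendant '0 0 0.01 0 0.1;0 0 0.02 0 0.1;0 0 0.03 0 0.1;0 0 0.0383 0 0.1;0 0 0.0433 0 0.1;0 0 0.0467 0 0.1;0 0 0.05 0 0.1;0 0 0.05 0 0.1;0 0 0.05 0 0.1'
```

```text
time: 9.97
tool_pos: [0.4731, 0.0328, 0.0441]
ee_rot: [-0.0, 0.833, 0.553, 0.0]
wrist_force: [-10.1, -0.1, 28.1]
finger_gap: 0.251
gripper_force: 62.9
```

Scaled: -0.15 m / 0.6 = -0.25, -0.12 m / 0.6 = -0.2.

```bash
python3 -m pendant '0 0 0 0 0.6;0 0 0 0 0.6;0 0 0 0 0.75;0 0 -0.0333 0 0.75;0 0 -0.0833 0 0.75;0 0 -0.15 0 0.75;-0.05 0 -0.2 0 0.75;-0.1167 0 -0.2333 0 0.75;-0.1833 0 -0.2333 0 0.75;-0.25 0 -0.2333 0 0.75;-0.25 0 -0.2333 0 0.75;-0.25 0 -0.2333 0 0.75'
python3 - <<'E'
from h import *
im=grab("top");np.save("pics/top2.npy",im);cv2.imwrite("pics/top2.png",cv2.resize(im[190:300,120:290],None,fx=4.5,fy=4.5)[:,:,::-1])
holes(im,173,249,24,.091,.114)
to(.4396,.2065,.105)
E
```

```text
time: 10.97
tool_pos: [0.4142, -0.1068, 0.1836]
ee_rot: [-0.0, 0.834, 0.552, 0.001]
wrist_force: [1.2, 0.5, -1.2]
finger_gap: 0.746
gripper_force: 0.0
220 [181.76 228.13] [0.483  0.1827] [0.4818 0.1773]
303 [195.17 228.44] [0.4819 0.1532] [0.4807 0.1485]
573 [178.15 233.52] [0.4714 0.1906] [0.4704 0.185 ]
37 [152.78 236.32] [0.4661 0.2463] [0.4653 0.2395]
514 [149.54 241.16] [0.4556 0.2533] [0.4551 0.2464]
390 [155.51 243.71] [0.4499 0.2402] [0.4494 0.2335]
303 [149.31 256.47] [0.4223 0.2535] [0.4225 0.2465]
584 [187.73 255.66] [0.4229 0.1694] [0.423  0.1643]
116 [149.16 261.73] [0.4109 0.2537] [0.4114 0.2467]
597 [165.61 265.85] [0.4015 0.2176] [0.4022 0.2115]
612 [194.35 270.74] [0.3901 0.1548] [0.391  0.1501]
shift [ 0.2971 -0.0986  0.0787] t 11.02 pos [ 0.4149 -0.1056  0.1835] F [0.1 0.8 0.5] closing dir deg -22.9
```

View pics/top2.png

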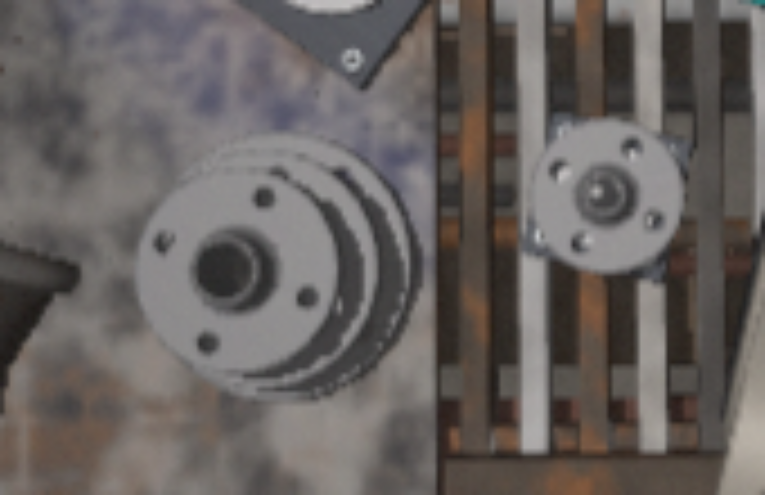

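80 sits home at (254,234). The 100's holes give its centre as (.4371,.2074) in robot coordinates after bias.

Scaled: 0.297 m / 0.6 = 0.495, 0.28 m / 0.6 = 0.4667.

```bash
python3 -m pendant '0.0583 -0.02 0 0 0.75;0.1167 -0.04 0 0 0.75;0.175 -0.06 0 0 0.75;0.2333 -0.08 0 0 0.75;0.2917 -0.1 0 0 0.75;0.35 -0.12 0 0 0.75;0.4083 -0.14 0 0 0.75;0.4667 -0.16 0 0 0.75;0.495 -0.1688 0 0 0.75;0.495 -0.1688 0.05 0 0.75;0.495 -0.1688 0.0833 0 0.75;0.495 -0.1688 0.1083 0 0.75'
python3 -m pendant '0 0 0.0133 0 0.75;0 0 0.0225 0 0.75;0 0 0.0225 0 0.75;0 0 0.0225 0 0.75'
python3 -c "
from h import *
to(.4371,.2074,.105)"
python3 -m pendant '0 0 0 0 0.1;0 0 0 0 0.1;0 0 0 0 0.1;0 0 0 0 0.1;0 0 0 0 0.1;0 0 0 0 0.1'
```

```text
time: 12.02
tool_pos: [0.4356, 0.2087, 0.1162]
ee_rot: [0.0, 0.832, 0.554, -0.001]
wrist_force: [-0.6, 0.4, 0.2]
finger_gap: 0.748
gripper_force: 0.0
time: 12.35
tool_pos: [0.4368, 0.2079, 0.1052]
ee_rot: [0.0, 0.833, 0.553, 0.0]
wrist_force: [-0.3, 0.1, -0.3]
finger_gap: 0.752
gripper_force: 0.0
shift [-0.0003  0.0004  0.0002] t 12.35 pos [0.4368 0.2079 0.1052] F [-0.3  0.1 -0.3] closing dir deg -22.8
time: 12.85
tool_pos: [0.4371, 0.208, 0.1057]
ee_rot: [-0.0, 0.833, 0.553, 0.001]
wrist_force: [-0.7, -1.1, 11.8]
finger_gap: 0.362
gripper_force: 58.4
```

```bash
python3 -m pendant '0 0 -0.0167 0 0.1;0 0 -0.0417 0 0.1;-0.0167 0.0067 -0.0583 0 0.1;-0.05 0.0217 -0.0583 0 0.1;-0.1 0.045 -0.0583 0 0.1;-0.1583 0.07 -0.0583 0 0.1;-0.2167 0.0967 -0.0583 0 0.1;-0.275 0.1217 -0.0583 0 0.1;-0.3333 0.1483 -0.0583 0 0.1;-0.3917 0.1733 -0.0583 0 0.1;-0.4417 0.1967 -0.0583 0 0.1;-0.4833 0.215 -0.0583 0 0.1'
python3 -m pendant '-0.0133 0.0067 0 0 0.1;-0.02 0.0088 0 0 0.1;-0.02 0.0088 0 0 0.1;-0.02 0.0088 0 0 0.1;-0.02 0.0088 0 0 0.1'
python3 -c "
from h import *
to(.4444,-.1226,.0457)"
```

```text
time: 13.85
tool_pos: [0.4428, -0.1121, 0.1406]
ee_rot: [0.0, 0.833, 0.553, 0.0]
wrist_force: [0.5, 0.8, -2.2]
finger_gap: 0.367
gripper_force: 60.8
time: 14.27
tool_pos: [0.4435, -0.1214, 0.1399]
ee_rot: [-0.0, 0.832, 0.554, 0.0]
wrist_force: [-0.0, 0.3, -3.4]
finger_gap: 0.365
gripper_force: 60.8
shift [-0.0007  0.0014  0.0942] t 14.27 pos [ 0.4435 -0.1214  0.1399] F [-0.   0.3 -3.4] closing dir deg -22.7
```

Scaled: 0.066 m / 0.6 = 0.11, 0.056 m / 0.6 = 0.0933.

```bash
python3 -m pendant '-0.0017 0.0017 0.025 0 0.1;-0.0017 0.0017 0.0467 0 0.1;-0.0017 0.0017 0.06 0 0.1;-0.0017 0.0017 0.0717 0 0.1;-0.0017 0.0017 0.0833 0 0.1;-0.0017 0.0017 0.0933 0 0.1;-0.0017 0.0017 0.1033 0 0.1;-0.0017 0.0017 0.11 0 0.1;-0.0017 0.0017 0.11 0 0.1'
python3 -c "
from h import *
to(.4444,-.1226,.0457)"
```

```text
time: 15.02
tool_pos: [0.4436, -0.1241, 0.0732]
ee_rot: [-0.0, 0.833, 0.553, -0.0]
wrist_force: [0.3, 0.1, -2.5]
finger_gap: 0.367
gripper_force: 60.7
shift [0.0017 0.0002 0.0275] t 15.02 pos [ 0.4436 -0.1241  0.0732] F [ 0.3  0.1 -2.5] closing dir deg -22.8
```

Scaled: 0.0285 m / 0.6 = 0.0475, 0.027 m / 0.6 = 0.045.

```bash
python3 -m pendant '0 0 0.01 0 0.1;0 0 0.02 0 0.1;0 0 0.03 0 0.1;0 0 0.0367 0 0.1;0 0 0.0417 0 0.1;0 0 0.045 0 0.1;0 0 0.0475 0 0.1;0 0 0.0475 0 0.1;0 0 0.0475 0 0.1'
```

```text
time: 15.77
tool_pos: [0.4438, -0.1242, 0.0457]
ee_rot: [-0.0, 0.833, 0.553, 0.0]
wrist_force: [-4.7, 1.3, 16.0]
finger_gap: 0.363
gripper_force: 62.9
```

Scaled: -0.12 m / 0.6 = -0.2, -0.09 m / 0.6 = -0.15.

```bash
python3 -m pendant '0 0 0 0 0.75;0 0 0 0 0.75;0 0 0 0 0.75;0 0 -0.0333 0 0.85;0 0 -0.0833 0 0.85;0 0 -0.15 0 0.85;0 0 -0.2 0 0.85;0 0 -0.2 0 0.85;0 0 -0.2 0 0.85'
python3 - <<'E'
from h import *
im=grab("top");np.save("pics/top3.npy",im)
holes(im,175,249,28,.054,.078)
to(.4371,.2074,.068)
E
```

```text
time: 16.52
tool_pos: [0.445, -0.1236, 0.1667]
ee_rot: [0.0, 0.833, 0.554, 0.002]
wrist_force: [-0.1, -0.3, -0.8]
finger_gap: 0.85
gripper_force: 0.0
216 [200.23 224.86] [0.4917 0.1493] [0.4903 0.1446]
897 [180.75 229.66] [0.4815 0.1936] [0.4803 0.188 ]
1270 [198.77 232.62] [0.4742 0.1526] [0.4732 0.1479]
91 [153.08 236.41] [0.4672 0.2566] [0.4664 0.2495]
1176 [149.31 241.74] [0.4553 0.265 ] [0.4547 0.2578]
336 [155.99 245.98] [0.4455 0.2497] [0.4451 0.2428]
220 [159.36 246.  ] [0.4453 0.2421] [0.445  0.2353]
908 [196.5  252.73] [0.4289 0.1577] [0.4289 0.1528]
1755 [148.74 257.  ] [0.4209 0.266 ] [0.4211 0.2587]
952 [173.18 269.05] [0.3931 0.2103] [0.3939 0.2043]
shift [ 0.3023 -0.1347  0.0978] t 16.57 pos [ 0.4442 -0.1235  0.1656] F [-0.8 -0.2 -0.6] closing dir deg -22.8
```

Centre of the 120: (.4379,.2053) in robot coordinates (holes agree as a square).

Scaled: 0.3007 m / 0.6 = 0.5012, -0.1332 m / 0.6 = -0.222.

```bash
python3 -m pendant '0.0583 -0.025 0 0 0.85;0.1167 -0.0517 0 0 0.85;0.175 -0.0767 0 0 0.85;0.2333 -0.1033 0 0 0.85;0.2917 -0.13 0 0 0.85;0.35 -0.155 0 0 0.85;0.4083 -0.1817 0 0 0.85;0.4667 -0.2067 0 0 0.85;0.5012 -0.222 0 0 0.85;0.5012 -0.222 0.05 0 0.85;0.5012 -0.222 0.1 0 0.85;0.5012 -0.222 0.1333 0 0.85'
python3 -m pendant '0 0 0.0167 0 0.85;0 0 0.03 0 0.85;0 0 0.03 0 0.85;0 0 0.03 0 0.85'
python3 -c "
from h import *
to(.4379,.2053,.068)"
python3 -m pendant '0 0 0 0 0.1;0 0 0 0 0.1;0 0 0 0 0.1;0 0 0 0 0.1;0 0 0 0 0.1;0 0 0 0 0.1'
```

```text
time: 17.57
tool_pos: [0.4361, 0.2044, 0.0819]
ee_rot: [0.0, 0.833, 0.554, -0.002]
wrist_force: [-0.3, -0.6, 0.4]
finger_gap: 0.85
gripper_force: 0.0
time: 17.9
tool_pos: [0.4379, 0.2045, 0.0675]
ee_rot: [0.0, 0.833, 0.553, -0.0]
wrist_force: [-0.0, -0.5, -0.4]
finger_gap: 0.848
gripper_force: 0.0
shift [ 0.0008 -0.0003 -0.0005] t 17.9 pos [0.4379 0.2045 0.0675] F [-0.  -0.5 -0.4] closing dir deg -22.9
time: 18.4
tool_pos: [0.438, 0.2052, 0.0685]
ee_rot: [-0.0, 0.833, 0.553, 0.001]
wrist_force: [-4.2, -1.9, 17.5]
finger_gap: 0.472
gripper_force: 58.3
```

```bash
python3 -c "
from h import *
for z in (0,.05,.1,.15,.2,.3): print(z,ray('top',436,207,z).round(3),ray('top',427,100,z).round(3),ray('scene',352,197,z).round(3),ray('scene',388,158,z).round(3))"
```

```text
0 [ 0.528 -0.4  ] [ 0.788 -0.389] [ 0.517 -0.463] [ 0.539 -0.86 ]
0.05 [ 0.524 -0.384] [ 0.772 -0.375] [ 0.478 -0.353] [ 0.498 -0.709]
0.1 [ 0.519 -0.369] [ 0.756 -0.36 ] [ 0.439 -0.243] [ 0.456 -0.558]
0.15 [ 0.515 -0.354] [ 0.74  -0.345] [ 0.399 -0.132] [ 0.414 -0.407]
0.2 [ 0.511 -0.339] [ 0.724 -0.331] [ 0.36  -0.022] [ 0.373 -0.256]
0.3 [ 0.502 -0.309] [ 0.692 -0.301] [0.281 0.198] [0.29  0.046]
```

Scaled: -0.2 m / 0.6 = -0.3333, -0.175 m / 0.6 = -0.2917.

```bash
python3 -m pendant '0 0 -0.0133 0 0.1;0 0 -0.0333 0 0.1;0 0 -0.0667 0 0.1;0 0 -0.1 0 0.1;-0.025 0.0117 -0.1083 0 0.1;-0.0667 0.0317 -0.1083 0 0.1;-0.1167 0.055 -0.1083 0 0.1;-0.175 0.0833 -0.1083 0 0.1;-0.2333 0.1117 -0.1083 0 0.1;-0.2917 0.1383 -0.1083 0 0.1;-0.3333 0.1583 -0.1083 0 0.1;-0.3333 0.1583 -0.1083 0 0.1'
```

```text
time: 19.4
tool_pos: [0.4471, -0.022, 0.1329]
ee_rot: [0.0, 0.835, 0.551, 0.0]
wrist_force: [0.1, -0.6, -4.5]
finger_gap: 0.474
gripper_force: 62.2
```

The panel's near corner is at about (.525,-.385), low and over 12 cm from the goal; continuing.

The manual's scale: shifts go in shares of 60 cm and turns go in shares of 2 rad. Converting my numbers, -0.2356 m / 0.6 = -0.3927, -0.05 m / 0.6 = -0.0833.

```bash
python3 -m pendant '-0.0333 0.0167 0 0 0.1;-0.0833 0.04 0 0 0.1;-0.1417 0.0683 0 0 0.1;-0.2 0.095 0 0 0.1;-0.2583 0.1233 0 0 0.1;-0.3167 0.15 0 0 0.1;-0.3583 0.1717 0 0 0.1;-0.3833 0.1833 0 0 0.1;-0.3927 0.1872 0 0 0.1;-0.3927 0.1872 0 0 0.1;-0.3927 0.1872 0 0 0.1;-0.3927 0.1872 0 0 0.1'
python3 -c "
from h import *
to(.461,-.2769,.0465)
im=grab('scene');cv2.imwrite('pics/s4.png',cv2.resize(im[50:300,220:450],None,fx=2.4,fy=2.4)[:,:,::-1])"
```

```text
time: 20.4
tool_pos: [0.4599, -0.2757, 0.1323]
ee_rot: [-0.0, 0.833, 0.554, 0.0]
wrist_force: [0.3, 0.6, -4.5]
finger_gap: 0.475
gripper_force: 62.2
shift [-0.0007  0.0015  0.0858] t 20.4 pos [ 0.4599 -0.2757  0.1323] F [ 0.3  0.6 -4.5] closing dir deg -22.7
```

View pics/s4.png

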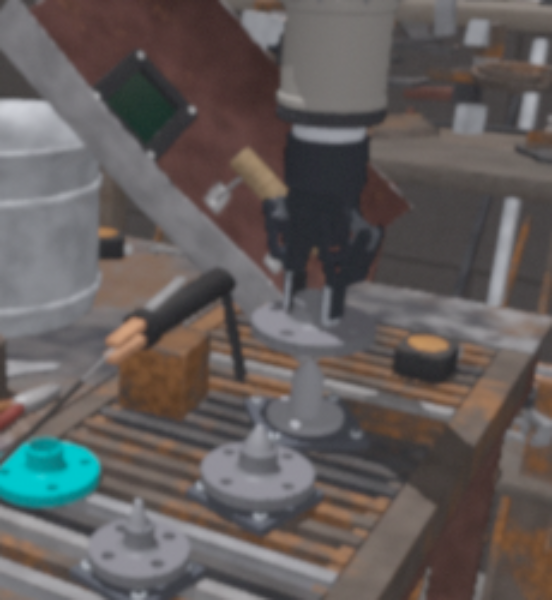

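The 80 and 100 are home, and the 120 hangs level and clear over mandrel_120. Lowering.

Scaled: 0.058 m / 0.6 = 0.0967, 0.053 m / 0.6 = 0.0883.

```bash
python3 -m pendant '0 0.0017 0.0167 0 0.1;-0.0008 0.0017 0.0333 0 0.1;-0.0008 0.0017 0.045 0 0.1;-0.0008 0.0017 0.0567 0 0.1;-0.0008 0.0017 0.0683 0 0.1;-0.0008 0.0017 0.0783 0 0.1;-0.0008 0.0017 0.0883 0 0.1;-0.0008 0.0017 0.0967 0 0.1;-0.0008 0.0017 0.0967 0 0.1'
python3 -c "
from h import *
to(.461,-.2769,.0465)"
```

```text
time: 21.2
tool_pos: [0.4602, -0.2778, 0.0733]
ee_rot: [-0.0, 0.833, 0.553, -0.0]
wrist_force: [-0.5, 0.6, -3.6]
finger_gap: 0.474
gripper_force: 62.2
shift [0.0012 0.0004 0.0268] t 21.2 pos [ 0.4602 -0.2778  0.0733] F [-0.5  0.6 -3.6] closing dir deg -22.8
```

Scaled: 0.0278 m / 0.6 = 0.0463, 0.026 m / 0.6 = 0.0433.

```bash
python3 -m pendant '0 0 0.01 0 0.1;0 0 0.02 0 0.1;0 0 0.0283 0 0.1;0 0 0.035 0 0.1;0 0 0.04 0 0.1;0 0 0.0433 0 0.1;0 0 0.0463 0 0.1;0 0 0.0463 0 0.1;0 0 0.0463 0 0.1'
```

```text
time: 21.95
tool_pos: [0.4606, -0.2781, 0.0466]
ee_rot: [0.0, 0.833, 0.553, 0.0]
wrist_force: [-0.8, 0.5, -0.3]
finger_gap: 0.474
gripper_force: 62.6
```

Scaled: 0.0015 m / 0.6 = 0.0025, 0.001 m / 0.6 = 0.0017.

```bash
python3 -m pendant '0 0 0.0017 0 0.1;0 0 0.0025 0 0.1;0 0 0.0025 0 0.1'
python3 -m pendant '0 0 0 0 0.85;0 0 0 0 0.85;0 0 0 0 0.85;0 0 -0.0333 0 1;0 0 -0.0833 0 1;0 0 -0.15 0 1;0 0 -0.2 0 1;0 0 -0.2 0 1;0 0 -0.2 0 1'
python3 - <<'E'
from h import *
im=grab("top");np.save("pics/top4.npy",im);cv2.imwrite("pics/top4.png",cv2.resize(im[140:310,120:340],None,fx=3.5,fy=3.5)[:,:,::-1])
holes(im,178,249,32,.015,.040)
to(.4379,.2053,.029)
E
```

```text
time: 22.2
tool_pos: [0.4607, -0.2781, 0.0465]
ee_rot: [-0.0, 0.833, 0.553, 0.001]
wrist_force: [-11.3, 6.9, 38.3]
finger_gap: 0.476
gripper_force: 66.9
time: 22.95
tool_pos: [0.4617, -0.2781, 0.1665]
ee_rot: [0.001, 0.833, 0.554, 0.001]
wrist_force: [0.3, -0.3, -0.7]
finger_gap: 0.998
gripper_force: 0.0
145 [182.29 217.25] [0.5126 0.1993] [0.5107 0.1935]
190 [154.01 218.57] [0.5105 0.2663] [0.5087 0.259 ]
1029 [205.08 230.31] [0.481  0.1455] [0.4798 0.1409]
501 [207.3  224.77] [0.4939 0.1402] [0.4924 0.1358]
521 [194.44 229.07] [0.4843 0.1705] [0.483  0.1654]
593 [161.81 234.46] [0.4728 0.2475] [0.4718 0.2406]
71 [153.24 236.19] [0.4691 0.2677] [0.4682 0.2603]
1268 [149.24 241.76] [0.4561 0.277 ] [0.4556 0.2694]
535 [177.79 249.73] [0.4365 0.2096] [0.4364 0.2035]
74 [187.95 249.11] [0.4376 0.1857] [0.4374 0.1802]
2128 [148.51 256.76] [0.4211 0.2784] [0.4213 0.2708]
2034 [201.45 269.63] [0.3895 0.154 ] [0.3904 0.1492]
418 [198.32 262.6 ] [0.4059 0.1613] [0.4064 0.1563]
29 [174.25 260.9 ] [0.4106 0.2178] [0.4111 0.2115]
643 [166.02 267.56] [0.3955 0.237 ] [0.3962 0.2303]
77 [163.22 276.51] [0.3749 0.2434] [0.3761 0.2366]
966 [171.57 278.94] [0.369  0.2238] [0.3704 0.2174]
34 [146.1  280.13] [0.367  0.2834] [0.3684 0.2757]
shift [ 0.4364 -0.2084  0.1362] t 23.0 pos [ 0.461  -0.2777  0.1652] F [-0.3  0.9 -0.2] closing dir deg -22.8
```

View pics/top4.png

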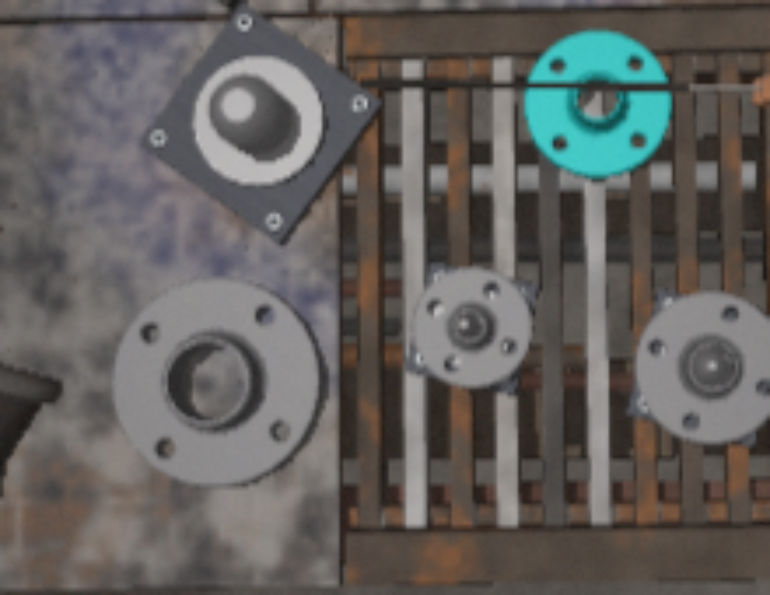

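Mandrel_140 at (193,174) is untouched; the 140's holes put its centre at (.4403,.2074) in robot coordinates.

Scaled: 0.4 m / 0.6 = 0.6667, 0.37 m / 0.6 = 0.6167.

```bash
python3 -m pendant '0.0333 -0.0167 0 0 1;0.0917 -0.0433 0 0 1;0.15 -0.07 0 0 1;0.2083 -0.0983 0 0 1;0.2667 -0.125 0 0 1;0.325 -0.1533 0 0 1;0.3833 -0.18 0 0 1;0.4417 -0.2083 0 0 1;0.5 -0.235 0 0 1;0.5583 -0.2633 0 0 1;0.6167 -0.29 0 0 1;0.6667 -0.3133 0 0 1'
python3 -m pendant '0.0417 -0.02 0 0 1;0.0655 -0.0317 0 0 1;0.0655 -0.0317 0.05 0 1;0.0655 -0.0317 0.1 0 1;0.0655 -0.0317 0.15 0 1;0.0655 -0.0317 0.1833 0 1;0.0655 -0.0317 0.2 0 1;0.0655 -0.0317 0.2 0 1;0.0655 -0.0317 0.2 0 1'
python3 -c "
from h import *
to(.4403,.2074,.029)"
```

```text
time: 24.0
tool_pos: [0.4412, 0.1661, 0.164]
ee_rot: [-0.0, 0.833, 0.554, -0.001]
wrist_force: [0.6, 0.1, -0.1]
finger_gap: 1.002
gripper_force: 0.0
time: 24.75
tool_pos: [0.44, 0.2067, 0.0448]
ee_rot: [0.0, 0.833, 0.553, -0.001]
wrist_force: [0.3, 0.0, 0.5]
finger_gap: 1.0
gripper_force: 0.0
shift [0.0008 0.     0.0158] t 24.75 pos [0.44   0.2067 0.0448] F [0.3 0.  0.5] closing dir deg -22.8
```

Scaled: 0.016 m / 0.6 = 0.0267, 0.013 m / 0.6 = 0.0217.

```bash
python3 -m pendant '0 0 0.0117 0 1;0 0 0.0217 0 1;0 0 0.0267 0 1;0 0 0.0267 0 1;0 0 0.0267 0 1'
python3 -m pendant '0 0 0 0 0.3;0 0 0 0 0.3;0 0 0 0 0.3;0 0 0 0 0.3;0 0 0 0 0.3;0 0 0 0 0.3'
```

```text
time: 25.17
tool_pos: [0.4401, 0.2073, 0.0291]
ee_rot: [-0.0, 0.833, 0.553, 0.0]
wrist_force: [0.1, 0.2, -0.3]
finger_gap: 1.001
gripper_force: 0.0
time: 25.67
tool_pos: [0.4404, 0.2072, 0.0298]
ee_rot: [-0.0, 0.833, 0.553, 0.0]
wrist_force: [-4.6, -3.1, 19.8]
finger_gap: 0.671
gripper_force: 59.3
```

Scaled: 0.168 m / 0.6 = 0.28, 0.018 m / 0.6 = 0.03.

```bash
python3 -m pendant '0 0 -0.0133 0 0.3;0 0 -0.0333 0 0.3;0 0 -0.0667 0 0.3;0 0 -0.1083 0 0.3;0 0 -0.15 0 0.3;0 0 -0.175 0 0.3;0.005 0.025 -0.1833 0 0.3;0.0167 0.075 -0.1833 0 0.3;0.03 0.1333 -0.1833 0 0.3;0.045 0.2 -0.1833 0 0.3;0.0567 0.25 -0.1833 0 0.3;0.0633 0.28 -0.1833 0 0.3'
python3 -m pendant '0.0022 0.0083 0 0 0.3;0.0022 0.0083 0 0 0.3;0.0022 0.0083 0 0 0.3;0.0022 0.0083 0 0 0.3;0.0022 0.0083 0 0 0.3'
python3 -c "
from h import *
to(.6153,.1766,.0478)"
```

```text
time: 26.67
tool_pos: [0.6125, 0.1757, 0.1391]
ee_rot: [0.001, 0.833, 0.553, 0.0]
wrist_force: [-0.7, -0.4, -5.8]
finger_gap: 0.665
gripper_force: 66.9
time: 27.08
tool_pos: [0.6137, 0.1769, 0.1391]
ee_rot: [-0.0, 0.833, 0.554, -0.0]
wrist_force: [0.6, -0.3, -5.9]
finger_gap: 0.666
gripper_force: 66.9
shift [0.0003 0.0017 0.0913] t 27.08 pos [0.6137 0.1769 0.1391] F [ 0.6 -0.3 -5.9] closing dir deg -22.8
```

Scaled: 0.062 m / 0.6 = 0.1033, 0.058 m / 0.6 = 0.0967.

```bash
python3 -m pendant '0 0.0017 0.0167 0 0.3;0 0.0017 0.0333 0 0.3;0 0.0017 0.0467 0 0.3;0 0.0017 0.0567 0 0.3;0 0.0017 0.0667 0 0.3;0 0.0017 0.0767 0 0.3;0 0.0017 0.0867 0 0.3;0 0.0017 0.0967 0 0.3;0 0.0017 0.1033 0 0.3;0 0.0017 0.1033 0 0.3'
python3 -c "
from h import *
to(.6153,.1766,.0478)"
```

```text
time: 27.92
tool_pos: [0.6153, 0.1758, 0.076]
ee_rot: [-0.0, 0.833, 0.553, -0.001]
wrist_force: [0.5, -0.3, -5.6]
finger_gap: 0.673
gripper_force: 66.8
shift [ 0.0007 -0.0003  0.0282] t 27.92 pos [0.6153 0.1758 0.076 ] F [ 0.5 -0.3 -5.6] closing dir deg -22.8
```

Scaled: 0.0295 m / 0.6 = 0.0492, 0.0285 m / 0.6 = 0.0475.

```bash
python3 -m pendant '0 0 0.01 0 0.3;0 0 0.02 0 0.3;0 0 0.0283 0 0.3;0 0 0.035 0 0.3;0 0 0.04 0 0.3;0 0 0.0442 0 0.3;0 0 0.0475 0 0.3;0 0 0.0492 0 0.3;0 0 0.0492 0 0.3'
```

```text
time: 28.67
tool_pos: [0.6157, 0.176, 0.048]
ee_rot: [-0.0, 0.833, 0.553, 0.0]
wrist_force: [-4.1, 0.3, 3.5]
finger_gap: 0.671
gripper_force: 67.6
```

Scaled: 0.0008 m / 0.6 = 0.0013.

```bash
python3 -m pendant '0 0 0.0013 0 0.3;0 0 0.0013 0 0.3;0 0 0.0013 0 0.3'
python3 -m pendant '0 0 0 0 1;0 0 0 0 1;0 0 0 0 1;0 0 0 0 1;0 0 -0.0333 0 1;0 0 -0.0833 0 1;0 0 -0.15 0 1;0 0 -0.2167 0 1;0 -0.05 -0.2667 0 1;0 -0.1167 -0.3 0 1;0 -0.1833 -0.3 0 1;0 -0.25 -0.3 0 1'
python3 -m pendant '0 -0.0333 0 0 1;0 -0.05 0 0 1;0 -0.05 0 0 1;0 -0.05 0 0 1'
python3 - <<'E'
from h import *
a=grab("top");b=grab("scene")
cv2.imwrite("pics/end_top.png",cv2.resize(a[110:310,130:440],None,fx=2.5,fy=2.5)[:,:,::-1])
cv2.imwrite("pics/end_scene.png",cv2.resize(b[170:350,120:400],None,fx=2.8,fy=2.8)[:,:,::-1])
to(.6,.18,.2)
E
```

```text
time: 28.92
tool_pos: [0.6158, 0.176, 0.048]
ee_rot: [-0.0, 0.833, 0.553, 0.0]
wrist_force: [-8.9, -1.7, 16.2]
finger_gap: 0.67
gripper_force: 68.8
time: 29.92
tool_pos: [0.4768, 0.2345, 0.2278]
ee_rot: [-0.0, 0.833, 0.553, 0.001]
wrist_force: [0.7, 2.1, 0.2]
finger_gap: 1.001
gripper_force: 0.0
time: 30.25
tool_pos: [0.4499, 0.2461, 0.2271]
ee_rot: [-0.0, 0.833, 0.554, 0.0]
wrist_force: [0.4, -0.3, -1.1]
finger_gap: 1.0
gripper_force: 0.0
shift [-0.0022  0.1629  0.0269] t 30.35 pos [0.4508 0.2453 0.2268] F [ 0.6  0.2 -0.2] closing dir deg -22.9
```

View pics/end_scene.png

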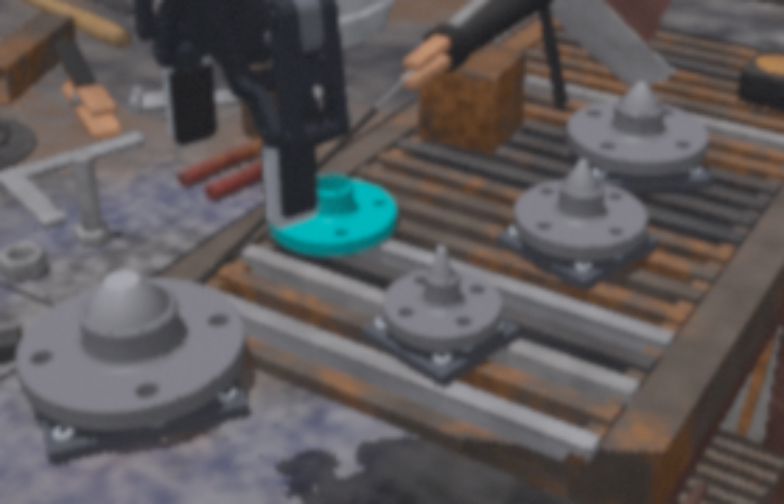

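View pics/end_top.png

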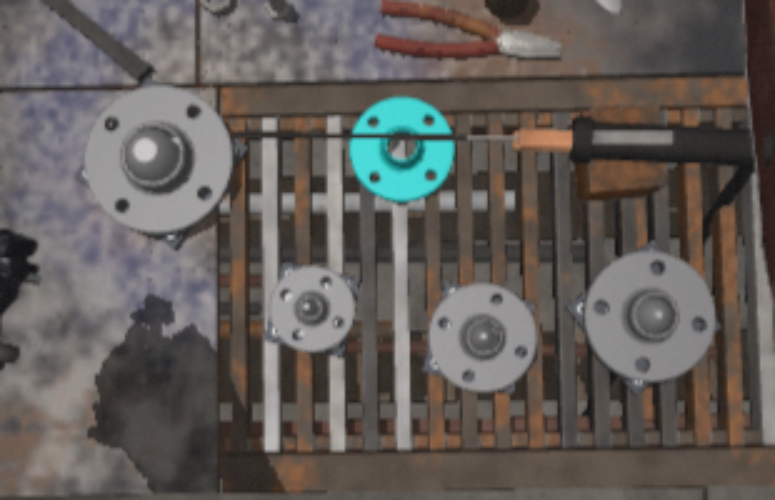

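All four lie flat on their own mandrels, the look-alike is untouched and the arm is clear; handing in.

```bash
python3 -c "
from plant import env
print(env.hand_in())"
```

```text
the job is handed in; nothing more can be done
None
```

All four flanges were taken from the top of the stack, lowered onto their matching mandrels and look flat and fully home in both cameras; the job was handed in at about 30 s (no verdict was returned), with the turquoise look-alike untouched.

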